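# Pack four glass pieces into their matching inserts

### The arm

A 6-joint arm with a two-finger parallel gripper is mounted at the origin on the work surface. World frame = base frame: x ahead of the robot, y to its left, z up, the work surface at z = 0. Lengths are in m, angles in rad, forces in N, time in s.
With the tool pointing down it reaches from about 0.3 to 0.775 m from the base axis. Payload 14.6 kg.
Tool frame: the origin (TCP) lies between the finger pads; the fingertips stand 8 mm ahead of it and the grasp point (between the pads) lies 11 mm behind it (ctrl.tip_reach is the distance from the TCP to the fingertips, in m); y points along the fingers, z is the direction in which the jaws open and shut, and the axes are right-handed (so a half turn about y gives the same grasp; the last joint's range is limited). The gripper opens to 94 mm and grips with 3 to 60 N. Pads are 16 mm wide; open, the fingers measure 119 mm over their backs; the gripper's body (75 mm by 177 mm) begins 78 mm behind the grasp point.
Start: joints at [-1.295, 0.3, 1.521, -0, 1.321, -0.067], TCP at [0.185, -0.518, 0.213] pointing down, gripper open.
Joint ranges: [-3.03, 3.03], [-0.79, 2.21], [0.23, 2.52], [-1.04, 4.18], [0, 3.07], [-2.55, 2.55]. Speed limits (rad/s): [2.22, 2.22, 2.57, 3.14, 3.14, 3.14].

### API

Orientations are given as [roll, pitch, yaw] about the fixed x, y, z axes, in that order (R = Rz(yaw) Ry(pitch) Rx(roll)).
In Python, from station import ctrl gives the robot as it stands.
- The arm moves only by the tool play_rows, never from a script. Its arguments are lists of equal length, an entry for each row: "twist": the turn, a rotation vector about the world's x, y, z as a fraction of full scale, a list of three; "travel": the shift along the world's x, y, z as a fraction of full scale, a list of three; "grip": the gripper's target within -1 to 1 (shut at 1, half-way at 0, fully open at -1). A call has 1 to 12 rows; each row shifts and turns the commanded pose from where the row before left it; what a row does not reach is not made up. Full scale, the value 1, is 5 cm for a shift and 90 degrees for a turn. A row lasts 1/10 s, in which the tool goes at most 50 mm and 8.59 degrees, less where a joint would pass 70% of its speed; a pose out of reach is approached as far as the arm can. A call with a number of a shift or a turn outside -1 to 1 is refused whole. A call with a gripper value outside its range is refused whole. The fingers move at their own pace and stop on an object; "force" is the grip in N (left out, the last holds). Time passes only in rows, so rows that do not move let the fingers close. It gives the time, the measured TCP pose, the force and the opening at its end, in the units of the state.
- ctrl.get_obs(): the state, without advancing time (a new reading comes with each control period).
- ctrl.camera(name): name is "scene" or "top"; returns a dict with "img" (420x560x3 uint8, red, green, blue), "vfov" (degrees; the focal length in pixels is half the picture's height over the tangent of half this angle, whatever the lens; pixels are square), "cx", "cy" (the principal point, pixels), "rvec" (rotation vector, rad) and "tvec" (3), from world to camera coordinates, as OpenCV has them. Camera axes: x right, y down, z forward; pixel columns grow to the right and rows downward; lengths in m; the calibration is good to about 2 mm. A picture is of the moment at which its call begins. There is no depth.
- ctrl.hand_in(): hands the job in, once; it reports no verdict.
Trained networks look in a picture, given as the dict that the camera call returned (one of the last four; its "shot" number tells which), for a name from the list of things; names that differ only in an ending like _2 or _b are one class to them, and where a whole thing is asked for, a point or a joint stands for the part that bears it (a point fixed in the world has none). Each returns a list of dicts, best first, with "confidence" (0 to 1); they miss things now and then, are a little off and sometimes report something else, mostly with a low value. They report only what shows in the picture. A call takes as long as a camera call.
- ctrl.boxes_of(name, picture): "point" ([column, row] in pixels, amid what is visible of it).
- ctrl.trace(name, picture): "pixels" (420x560 bool, what is visible of it) and "point" ([column, row] in pixels, amid what is visible of it).
The state is a dict: "time_s": time; "qpos": joint angles; "joint_vel": joint speeds; "tau": joint torques, N m; "ee_pos": TCP position; "eef_rot": TCP orientation; "force": force on the tool from outside, world axes, zero at the start; "moment": the same for the moment, N m; "grip_width": finger opening in m.
Only numpy, scipy, OpenCV 4.12 (cv2) and the standard library are available. Lean on these libraries where they do the work, as an engineer would, in place of code of your own. Each camera call takes 0.05 s, during which the arm holds its last target.

### The job

Pack the gift set: put each of the four green glass pieces (large round tumbler, small round candle glass, square vase, oblong trough) into the cardboard insert whose recess matches its shape and size, standing upright and fully down on the recess floor. It is glass: set every piece down gently, neither dropping it nor tipping it over, and leave the lidded jar and the tape roll where they are.

Things in the scene. Friction and masses are not known exactly. Their poses are not given: they have to be found in the camera images.
- tumbler: The large round tumbler: straight green glass cylinder, 62 mm in diameter, 72 mm tall, wall 5 mm, 0.22 kg. One of four glass pieces standing upright at the near side of the work area in any order. Open at the top, straight upright walls; origin at the centre of its underside, z up.
- votive: The small round candle glass: straight green glass cylinder, 42 mm in diameter, 58 mm tall, wall 5 mm, 0.11 kg. Open at the top, straight upright walls; origin at the centre of its underside, z up.
- square_vase: The square vase: green glass, 56 x 56 mm in plan, 66 mm tall, wall 6 mm, 0.24 kg, turned any way; x and y axes square to its sides. Open at the top, straight upright walls; origin at the centre of its underside, z up.
- trough: The oblong trough: green glass, 92 mm long (its x axis) by 46 mm wide (its y axis), 56 mm tall, wall 6 mm, 0.25 kg, turned any way. Open at the top, straight upright walls; origin at the centre of its underside, z up.
- insert_large_round: Insert for the tumbler: 120 x 120 mm with a round recess 78 mm in diameter. Brown cardboard packing insert fixed to the bench, one of four at the far side of the work area; its overall height is 16 mm, its recess is 12 mm deep with a white floor 4 mm above the bench. Origin at the centre of its underside, straight below the recess centre, z up. 
- insert_small_round: Insert for the candle glass: 120 x 120 mm with a round recess 58 mm in diameter. Brown cardboard packing insert fixed to the bench, one of four at the far side of the work area; its overall height is 16 mm, its recess is 12 mm deep with a white floor 4 mm above the bench. Origin at the centre of its underside, straight below the recess centre, z up. 
- insert_square: Insert for the square vase: 120 x 120 mm with a square recess 72 x 72 mm, sides along its x and y axes. Brown cardboard packing insert fixed to the bench, one of four at the far side of the work area; its overall height is 16 mm, its recess is 12 mm deep with a white floor 4 mm above the bench. Origin at the centre of its underside, straight below the recess centre, z up. 
- insert_oblong: Insert for the trough: 148 x 108 mm with an oblong recess 108 mm long (its x axis) by 62 mm wide (its y axis). Brown cardboard packing insert fixed to the bench, one of four at the far side of the work area; its overall height is 16 mm, its recess is 12 mm deep with a white floor 4 mm above the bench. Origin at the centre of its underside, straight below the recess centre, z up. 
- jar: Bystander, to be left alone: a loose clear lidded jar, 56 mm in diameter, 70 mm tall, standing between two inserts. Origin at the centre of its underside, z up.
- tape_roll: Bystander, to be left alone: a loose roll of brown tape lying flat, 72 mm in diameter, 24 mm tall, lying between two inserts. Origin at the centre of its underside, z up. (Unlisted small things also lie loose among the pieces: a marker pen, a cork lid and a label pad, all under 16 mm tall.)

How it is judged:
By the outcome, as a careful person would: the job done as asked, in the order asked, and still so for the second after the job is handed in, with the robot touching nothing.
It also fails if it takes over 112 s, if anything falls off the work surface, if the arm or the gripper's body presses on something with over 40 N, if the wrist force passes 120 N, or if a joint passes its speed limit or range.

## Working session

There is one attempt and no reset: what is moved stays moved. The work goes in short steps, Python scripts to look and compute and a tool call to move; the robot and the scene stay as the last step left them, time stands still between calls to the robot, and variables do not carry over. Pictures are saved under pics/ and viewed, and the job is handed in when it is done.

Besides the shell and the picture viewer there is one more tool, called after "Call:" as name(argument=value, ...) on one line, values as JSON. play_rows: Moves the arm, as the interface text tells. Its arguments: {"type":"object","properties":{"twist":{"type":"array"},"travel":{"type":"array"},"grip":{"type":"array"},"force":{"type":"number"}},"required":["twist","travel","grip"]}

```bash
mkdir -p pics; ls; python3 - <<'E'
from station import ctrl
import cv2
print(ctrl.get_obs())
for n in ("top","scene"):
    c=ctrl.camera(n); print({k:v for k,v in c.items() if k!='img'})
    cv2.imwrite(f"pics/{n}0.png",c['img'][:,:,::-1])
E
```

```text
pics
{'time_s': 0.0, 'qpos': array([-1.29460364e+00,  3.00478239e-01,  1.52156111e+00,  2.59213223e-06,
        1.32072383e+00, -6.65734087e-02]), 'joint_vel': array([ 0.0012786 , -0.00101609,  0.00062327,  0.00013272,  0.00135513,
        0.0010535 ]), 'tau': array([ 1.08571785e-03, -5.31812489e+01, -3.52735698e+01,  7.09031126e-02,
        2.44477938e-02, -1.05477916e-04]), 'ee_pos': array([ 0.18479424, -0.51775865,  0.21289086]), 'eef_rot': array([-1.57196409e+00,  8.03732697e-05, -2.79882724e+00]), 'force': array([-0.07437825, -0.34779464, -0.34863525]), 'moment': array([-0.01537707, -0.02352246,  0.00265555]), 'grip_width': 0.09394985895325975}
{'vfov': 42.215252262765844, 'cx': 276.55853329568635, 'cy': 205.1781125068426, 'rvec': array([ 2.14455033, -2.10876032,  0.20719781]), 'tvec': array([-0.02841676,  0.54774681,  1.47856639]), 'shot': 1}
{'vfov': 48.7655528683426, 'cx': 278.5912135865941, 'cy': 208.3018144050879, 'rvec': array([ 1.72497297,  1.58834937, -0.82311242]), 'tvec': array([-0.02344031, -0.28079969,  1.71099037]), 'shot': 2}
```

View pics/top0.png

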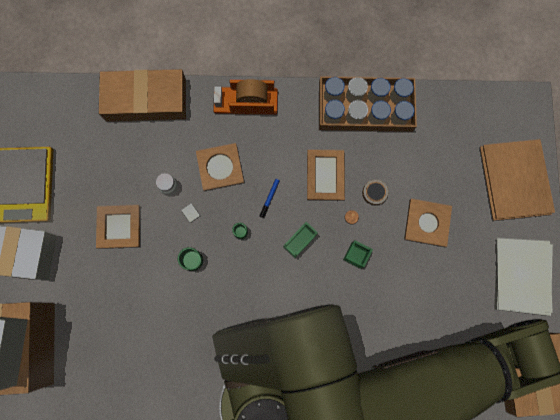

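View pics/scene0.png

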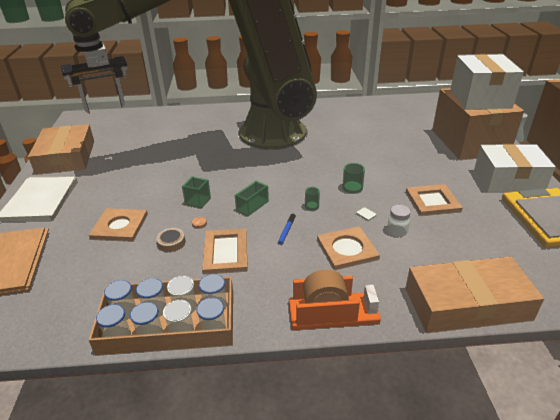

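Top view: tumbler (191,259), votive (240,231), trough (301,240), vase (358,254). Inserts: large round (220,167), square (118,227), oblong (326,175), small round (428,223). The jar is at (166,184) and the tape at (375,192). Next I fit the poses to the network masks.

```bash
cat > h.py <<'E'
from station import ctrl
import numpy as np, cv2
from scipy.optimize import minimize
def K(c):
    f=210/np.tan(np.radians(c['vfov'])/2); return np.array([[f,0,c['cx']],[0,f,c['cy']],[0,0,1.]])
def proj(c,P): return cv2.projectPoints(np.asarray(P,float).reshape(-1,1,3),c['rvec'],c['tvec'],K(c),None)[0].reshape(-1,2)
def ground(c,uv,z):
    R=cv2.Rodrigues(c['rvec'])[0]; d=R.T@np.linalg.inv(K(c))@np.array([*uv,1.]); o=-R.T@c['tvec']
    return o+d*(z-o[2])/d[2]
t=np.linspace(0,2*np.pi,48,endpoint=False)
circ=lambda d:np.c_[np.cos(t),np.sin(t)]*d/2
rect=lambda a,b:np.array([[-a,-b],[a,-b],[a,b],[-a,b]])/2.
S={'tumbler':(circ(.062),.072),'votive':(circ(.042),.058),'square_vase':(rect(.056,.056),.066),'trough':(rect(.092,.046),.056),
'insert_large_round':(rect(.12,.12),.016),'insert_small_round':(rect(.12,.12),.016),'insert_square':(rect(.12,.12),.016),'insert_oblong':(rect(.148,.108),.016),
'jar':(circ(.056),.07),'tape_roll':(circ(.072),.024)}
def hull(c,n,p,z0=0):
    s,h=S[n]; C,s_=np.cos(p[2]),np.sin(p[2]); q=s@np.array([[C,s_],[-s_,C]])+p[:2]
    P=np.r_[np.c_[q,np.full(len(q),z0)],np.c_[q,np.full(len(q),z0+h)]]
    return cv2.convexHull(proj(c,P).astype(np.float32))
def ren(c,n,p,z0=0):
    m=np.zeros((420,560),np.uint8)
    up=np.zeros((840*2,560*4),np.uint8)
    cv2.fillConvexPoly(up,np.round((hull(c,n,p,z0)+.5)*4*16-8).astype(np.int32),255,shift=4)
    return cv2.resize(up,(560,420),interpolation=cv2.INTER_AREA)/255.
def fit(n,cams,z0=0,p0=None):
    ms=[];info=[]
    for c in cams:
        r=ctrl.trace(n,c)
        info.append([(round(x['confidence'],2),np.round(x['point']).tolist(),int(x['pixels'].sum())) for x in r[:2]])
        if r and r[0]['confidence']>.3: ms.append((c,r[0]['pixels'].astype(float),r[0]['point']))
    def cost(p): return sum(np.abs(ren(c,n,p,z0)-m).sum()/m.sum() for c,m,_ in ms)/len(ms)
    if p0 is None: p0=[*ground(ms[0][0],ms[0][2],z0+S[n][1]/2)[:2],0]
    best=None
    yaws=[0] if len(S[n][0])>4 else np.arange(0,np.pi,np.pi/8)
    for y in yaws:
        p=np.array([p0[0],p0[1],y]); sim=p+np.array([[0,0,0],[.01,0,0],[0,.01,0],[0,0,.25]])
        r=minimize(cost,p,method='Nelder-Mead',options=dict(initial_simplex=sim,xatol=2e-4,fatol=1e-5,maxfev=120))
        if best is None or r.fun<best.fun: best=r
    return best.x,best.fun,info
E
cat > f.py <<'E'
from h import *
ct=ctrl.camera('top');cs=ctrl.camera('scene')
it=ct['img'].copy();is_=cs['img'].copy()
for n in S:
    p,f,i=fit(n,[ct,cs]); 
    pt=fit(n,[ct],p0=p)[0]; ps=fit(n,[cs],p0=p)[0]
    print(n,p.round(4).tolist(),round(f,3),'top',pt.round(4).tolist(),'scene',ps.round(4).tolist(),i)
    for im,c in((it,ct),(is_,cs)): cv2.polylines(im,[np.round(hull(c,n,p)).astype(int)],True,(255,0,0),1)
cv2.imwrite('pics/fit_t.png',cv2.resize(it[120:300,60:500],None,fx=1.8,fy=1.8)[:,:,::-1]);cv2.imwrite('pics/fit_s.png',cv2.resize(is_[140:300,60:500],None,fx=1.8,fy=1.8)[:,:,::-1])
E
time python3 f.py
```

```text
tumbler [0.3924, 0.2191, -0.0456] 0.068 top [0.3922, 0.2186, 0.0296] scene [0.3924, 0.219, 0.0977] [[(0.62, [190.0, 259.0], 480)], [(0.83, [353.0, 179.0], 577)]]
votive [0.4763, 0.0843, 0.2284] 0.071 top [0.4764, 0.0841, 0.252] scene [0.474, 0.0852, 0.1103] [[(0.7, [240.0, 232.0], 220)], [(0.82, [312.0, 197.0], 331), (0.7, [433.0, 201.0], 1287)]]
square_vase [0.4145, -0.2464, 1.07] 0.081 top [0.4152, -0.246, -0.4964] scene [0.4145, -0.2466, -0.4898] [[(0.93, [357.0, 253.0], 471)], [(0.85, [198.0, 194.0], 731)]]
trough [0.4528, -0.0859, 2.4059] 0.084 top [0.4526, -0.0865, -0.7393] scene [0.453, -0.0862, 2.456] [[(0.62, [299.0, 241.0], 572), (0.22, [359.0, 254.0], 519)], [(0.57, [254.0, 199.0], 781)]]
insert_large_round [0.6666, 0.1503, 0.2244] 0.043 top [0.6677, 0.1496, 0.2241] scene [0.6657, 0.1505, 0.2256] [[(0.88, [221.0, 166.0], 1763)], [(0.67, [346.0, 249.0], 1757)]]
insert_small_round [0.5119, -0.4553, -0.1611] 0.053 top [0.5122, -0.4561, -0.1554] scene [0.5109, -0.4542, -0.1478] [[(0.85, [427.0, 223.0], 1796)], [(0.98, [116.0, 226.0], 1409)]]
insert_square [0.4856, 0.4347, 1.6278] 0.031 top [0.4862, 0.4344, 0.0611] scene [0.484, 0.4351, 1.6195] [[(0.59, [116.0, 223.0], 1851)], [(0.64, [435.0, 199.0], 1314), (0.27, [349.0, 246.0], 1827)]]
insert_oblong [0.6482, -0.1601, 3.1472] 0.039 top [0.6495, -0.1605, 3.1525] scene [0.6459, -0.1593, 3.1268] [[(0.79, [327.0, 176.0], 1907), (0.52, [428.0, 223.0], 1828)], [(0.55, [228.0, 252.0], 1853)]]
jar [0.605, 0.2966, 0.1467] 0.813 top [0.605, 0.2966, 0.2507] scene [0.5222, 0.4021, -0.6427] [[(0.66, [166.0, 187.0], 405)], [(0.62, [432.0, 202.0], 1344), (0.56, [397.0, 220.0], 577)]]
tape_roll [0.598, -0.3032, 0.2665] 0.107 top [0.598, -0.3034, -0.0418] scene [0.595, -0.3026, 0.2766] [[(0.67, [375.0, 190.0], 513)], [(0.87, [172.0, 242.0], 518)]]
real	2m20.333s
user	2m33.696s
sys	0m38.017s
```

View pics/fit_t.png

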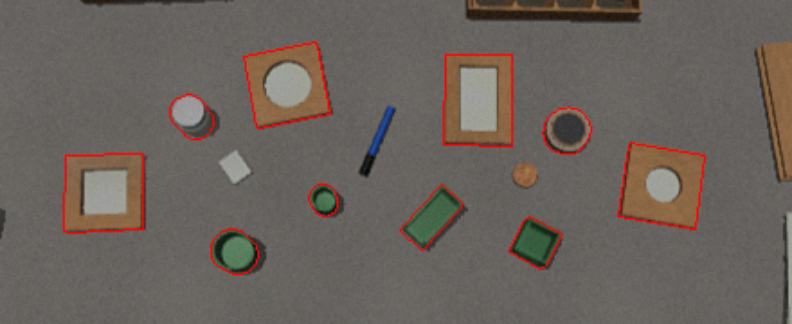

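View pics/fit_s.png

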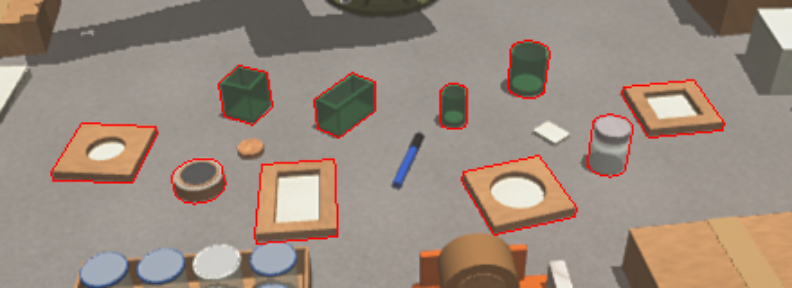

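The fits agree with both pictures. I'll start with the square vase, with the jaw at an angle of -0.497 rad.

```bash
cat > d.py <<'E'
import sys
from h import *
x,y,z,j=map(float,sys.argv[1:5])
o=ctrl.get_obs(); e=o['eef_rot']; R=cv2.Rodrigues(np.zeros(3))[0]
cur=e[2]+np.pi/2; dj=(j-cur+np.pi/2)%np.pi-np.pi/2
print('t',round(o['time_s'],2),'pos',o['ee_pos'].round(4),'rpy',e.round(4),'q',o['qpos'].round(2),'w',round(o['grip_width'],4),'F',o['force'].round(2))
print('delta cells',((np.array([x,y,z])-o['ee_pos'])/.05).round(3),'twist z',round(dj/(np.pi/2),4),'deg',round(np.degrees(dj),1))
E
python3 d.py .4145 -.2464 .18 -.497
```

```text
t 2.2 pos [ 0.1849 -0.518   0.2134] rpy [-1.5708 -0.     -2.7988] q [-1.29  0.3   1.52 -0.    1.32 -0.07] w 0.094 F [ 0.31 -0.85  0.49]
delta cells [ 4.593  5.432 -0.669] twist z 0.4654 deg 41.9
```

Call:
play_rows(twist=[[0, 0, 0.04], [0, 0, 0.05], [0, 0, 0.05], [0, 0, 0.05], [0, 0, 0.05], [0, 0, 0.05], [0, 0, 0.05], [0, 0, 0.05], [0, 0, 0.05], [0, 0, 0.025], [0, 0, 0], [0, 0, 0]], travel=[[0.3, 0.35, 0], [0.5, 0.6, 0], [0.5, 0.6, 0], [0.5, 0.6, 0], [0.5, 0.6, 0], [0.5, 0.6, 0], [0.5, 0.6, 0], [0.5, 0.6, 0], [0.4, 0.48, -0.3], [0.29, 0.39, -0.36], [0, 0, 0], [0, 0, 0]], grip=[-1, -1, -1, -1, -1, -1, -1, -1, -1, -1, -1, -1], force=20)

```text
time_s: 3.4
ee_pos: [0.4094, -0.247, 0.1806]
eef_rot: [-1.571, -0.0, -2.068]
force: [-1.0, 0.2, 0.3]
grip_width: 0.094
```

```bash
python3 d.py .4145 -.2464 .032 -.497
```

```text
t 3.4 pos [ 0.4094 -0.247   0.1806] rpy [-1.5711e+00 -1.0000e-04 -2.0681e+00] q [-0.62  0.17  1.76 -0.    1.21 -0.12] w 0.094 F [-0.99  0.19  0.26]
delta cells [ 0.102  0.011 -2.972] twist z 0.0002 deg 0.0
```

Call:
play_rows(twist=[[0, 0, 0], [0, 0, 0], [0, 0, 0], [0, 0, 0], [0, 0, 0], [0, 0, 0], [0, 0, 0], [0, 0, 0], [0, 0, 0], [0, 0, 0], [0, 0, 0], [0, 0, 0]], travel=[[0.1, 0.01, -0.3], [0, 0, -0.5], [0, 0, -0.5], [0, 0, -0.5], [0, 0, -0.5], [0, 0, -0.4], [0, 0, -0.27], [0, 0, 0], [0, 0, 0], [0, 0, 0], [0, 0, 0], [0, 0, 0]], grip=[-1, -1, -1, -1, -1, -1, -1, -1, 0.5, 0.5, 0.5, 0.5], force=20)

```text
time_s: 4.6
ee_pos: [0.4146, -0.2467, 0.0325]
eef_rot: [-1.57, -0.0, -2.068]
force: [0.2, -0.5, -0.0]
grip_width: 0.0651
```

Call:
play_rows(twist=[[0, 0, 0], [0, 0, 0], [0, 0, 0], [0, 0, 0], [0, 0, 0], [0, 0, 0]], travel=[[0, 0, 0], [0, 0, 0], [0, 0, 0], [0, 0, 0], [0, 0, 0], [0, 0, 0]], grip=[0.5, 0.5, 0.5, 0.5, 0.5, 0.5], force=20)

```text
time_s: 5.2
ee_pos: [0.4142, -0.2464, 0.0322]
eef_rot: [-1.571, -0.0, -2.068]
force: [-3.4, 1.9, 5.9]
grip_width: 0.0559
```

```bash
python3 d.py .4856 .4347 .15 .055
```

```text
t 5.2 pos [ 0.4142 -0.2464  0.0322] rpy [-1.5713 -0.     -2.0682] q [-0.61  0.39  1.87 -0.    0.88 -0.12] w 0.0559 F [-3.39  1.91  5.95]
delta cells [ 1.427 13.621  2.356] twist z 0.3517 deg 31.6
```

Call:
play_rows(twist=[[0, 0, 0], [0, 0, 0], [0, 0, 0], [0, 0, 0], [0, 0, 0], [0, 0, 0], [0, 0, 0.01], [0, 0, 0.015], [0, 0, 0.015], [0, 0, 0.015], [0, 0, 0.015], [0, 0, 0.015]], travel=[[0, 0, 0.1], [0, 0, 0.3], [0, 0, 0.5], [0, 0, 0.5], [0, 0, 0.4], [0, 0, 0.3], [0.02, 0.2, 0.2], [0.04, 0.4, 0.1], [0.06, 0.55, 0], [0.06, 0.6, 0], [0.06, 0.6, 0], [0.06, 0.6, 0]], grip=[0.5, 0.5, 0.5, 0.5, 0.5, 0.5, 0.5, 0.5, 0.5, 0.5, 0.5, 0.5])

```text
time_s: 6.4
ee_pos: [0.429, -0.0972, 0.1517]
eef_rot: [-1.571, 0.0, -1.933]
force: [0.8, -0.4, -2.5]
grip_width: 0.0563
```

Call:
play_rows(twist=[[0, 0, 0.02], [0, 0, 0.02], [0, 0, 0.02], [0, 0, 0.02], [0, 0, 0.02], [0, 0, 0.02], [0, 0, 0.02], [0, 0, 0.02], [0, 0, 0.02], [0, 0, 0.02], [0, 0, 0.02], [0, 0, 0.02]], travel=[[0.06, 0.6, 0], [0.06, 0.6, 0], [0.06, 0.6, 0], [0.06, 0.6, 0], [0.06, 0.6, 0], [0.06, 0.6, 0], [0.06, 0.6, 0], [0.06, 0.6, 0], [0.06, 0.6, 0], [0.06, 0.6, 0], [0.06, 0.6, 0], [0.06, 0.6, 0]], grip=[0.5, 0.5, 0.5, 0.5, 0.5, 0.5, 0.5, 0.5, 0.5, 0.5, 0.5, 0.5])

```text
time_s: 7.6
ee_pos: [0.4646, 0.2627, 0.1516]
eef_rot: [-1.572, -0.0, -1.555]
force: [0.2, -0.8, -3.4]
grip_width: 0.0563
```

```bash
python3 d.py .4856 .4347 .15 .055
```

```text
t 7.6 pos [0.4646 0.2627 0.1516] rpy [-1.5716e+00 -3.0000e-04 -1.5555e+00] q [0.45 0.32 1.64 0.   1.18 0.43] w 0.0563 F [ 0.15 -0.82 -3.43]
delta cells [ 0.42   3.44  -0.032] twist z 0.0253 deg 2.3
```

Call:
play_rows(twist=[[0, 0, 0.01], [0, 0, 0], [0, 0, 0], [0, 0, 0], [0, 0, 0], [0, 0, 0], [0, 0, 0], [0, 0, 0], [0, 0, 0], [0, 0, 0]], travel=[[0.06, 0.6, 0], [0.06, 0.6, 0], [0.06, 0.6, 0], [0.06, 0.5, 0], [0.06, 0.4, 0], [0.05, 0.3, 0], [0, 0.1, 0], [0, 0, 0], [0, 0, 0], [0, 0, 0]], grip=[0.5, 0.5, 0.5, 0.5, 0.5, 0.5, 0.5, 0.5, 0.5, 0.5])

```text
time_s: 8.6
ee_pos: [0.4828, 0.4154, 0.152]
eef_rot: [-1.571, -0.0, -1.543]
force: [-0.0, 0.8, -2.6]
grip_width: 0.0562
```

```bash
python3 d.py .4856 .4347 .15 .055; cat > v.py <<'E'
import sys
from h import *
# overlay piece at given pose
n=sys.argv[1]; p=list(map(float,sys.argv[2:5])); z0=float(sys.argv[5]); out=sys.argv[6]
ims=[]
for cn in('top','scene'):
    c=ctrl.camera(cn); im=cv2.resize(c['img'],None,fx=4,fy=4,interpolation=cv2.INTER_CUBIC)
    h=hull(c,n,p,z0)
    if len(sys.argv)<8: cv2.polylines(im,[np.round((h+.5)*4).astype(int)],True,(255,0,0),1)
    u,v=(h.reshape(-1,2).mean(0)*4).astype(int); u=min(max(u,200),2040);v=min(max(v,200),1480)
    ims.append(im[v-200:v+200,u-200:u+200])
cv2.imwrite(out,np.hstack(ims)[:,:,::-1])
E
python3 v.py square_vase .4856 .4347 .055 .118 pics/v1.png
```

```text
t 8.6 pos [0.4828 0.4154 0.152 ] rpy [-1.5709e+00 -1.0000e-04 -1.5426e+00] q [ 0.65  0.54  1.32 -0.    1.28  0.62] w 0.0562 F [-0.02  0.76 -2.64]
delta cells [ 0.055  0.386 -0.041] twist z 0.017 deg 1.5
```

View pics/v1.png

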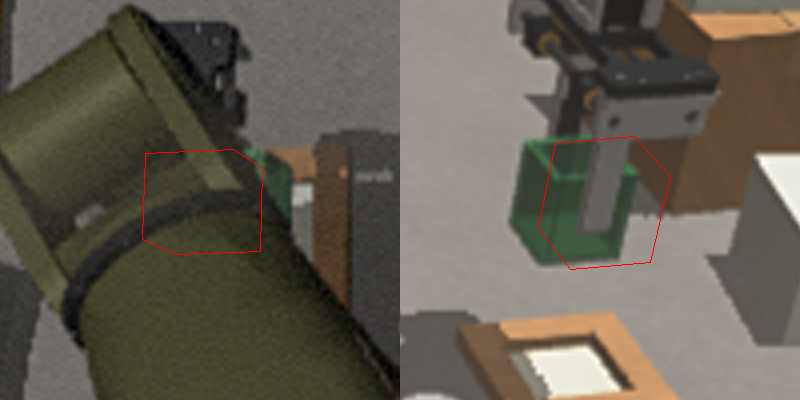

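The vase is held upright and is 19 mm short of the target in y, which matches the measured pose. I'll finish the alignment and lower most of the way.

Call:
play_rows(twist=[[0, 0, 0.017], [0, 0, 0], [0, 0, 0], [0, 0, 0], [0, 0, 0], [0, 0, 0], [0, 0, 0], [0, 0, 0], [0, 0, 0], [0, 0, 0]], travel=[[0.03, 0.18, 0], [0.025, 0.2, 0], [0, 0, -0.2], [0, 0, -0.4], [0, 0, -0.4], [0, 0, -0.4], [0, 0, -0.3], [0, 0, -0.1], [0, 0, 0], [0, 0, 0]], grip=[0.5, 0.5, 0.5, 0.5, 0.5, 0.5, 0.5, 0.5, 0.5, 0.5])

```text
time_s: 9.7
ee_pos: [0.486, 0.4353, 0.0628]
eef_rot: [-1.57, 0.001, -1.515]
force: [-0.4, -0.1, -2.9]
grip_width: 0.056
```

```bash
python3 d.py .4856 .4347 .0362 .055;python3 v.py square_vase .4856 .4347 .055 .027 pics/v2.png
```

```text
t 9.7 pos [0.486  0.4353 0.0628] rpy [-1.5698e+00  7.0000e-04 -1.5154e+00] q [0.67 0.67 1.34 0.   1.13 0.62] w 0.056 F [-0.4  -0.11 -2.94]
delta cells [-0.007 -0.012 -0.532] twist z -0.0002 deg -0.0
```

View pics/v2.png

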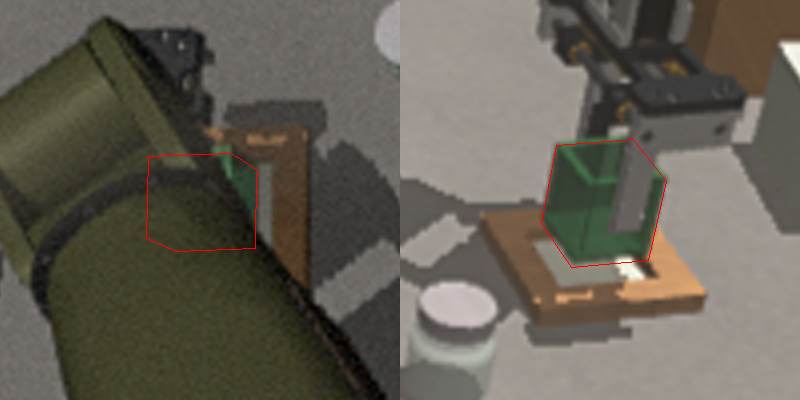

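Call:
play_rows(twist=[[0, 0, 0], [0, 0, 0], [0, 0, 0], [0, 0, 0], [0, 0, 0], [0, 0, 0], [0, 0, 0], [0, 0, 0], [0, 0, 0], [0, 0, 0], [0, 0, 0], [0, 0, 0]], travel=[[0, 0, -0.1], [0, 0, -0.1], [0, 0, -0.08], [0, 0, -0.06], [0, 0, -0.05], [0, 0, -0.04], [0, 0, -0.03], [0, 0, -0.02], [0, 0, -0.02], [0, 0, -0.02], [0, 0, 0], [0, 0, 0]], grip=[0.5, 0.5, 0.5, 0.5, 0.5, 0.5, 0.5, 0.5, 0.5, 0.5, 0.5, 0.5])

```text
time_s: 11.0
ee_pos: [0.4857, 0.4351, 0.0362]
eef_rot: [-1.571, 0.0, -1.515]
force: [-1.5, -1.3, 0.6]
grip_width: 0.0561
```

```bash
python3 d.py .4856 .4347 .0362 .055
```

```text
t 11.0 pos [0.4857 0.4351 0.0362] rpy [-1.5705e+00  2.0000e-04 -1.5155e+00] q [0.67 0.7  1.35 0.   1.08 0.62] w 0.0561 F [-1.47 -1.29  0.57]
delta cells [-0.002 -0.007 -0.001] twist z -0.0002 deg -0.0
```

Fz went from -2.9 to +0.6 N, so the vase rests on the floor. Releasing now.

Call:
play_rows(twist=[[0, 0, 0], [0, 0, 0], [0, 0, 0], [0, 0, 0], [0, 0, 0], [0, 0, 0], [0, 0, 0], [0, 0, 0], [0, 0, 0], [0, 0, 0], [0, 0, 0], [0, 0, 0]], travel=[[0, 0, 0], [0, 0, 0], [0, 0, 0], [0, 0, 0], [0, 0, 0], [0, 0, 0.1], [0, 0, 0.3], [0, 0, 0.5], [0, 0, 0.6], [0, 0, 0.5], [0, 0, 0.4], [0, 0, 0]], grip=[-0.7, -0.7, -0.7, -0.7, -0.7, -0.7, -0.7, -0.7, -1, -1, -1, -1])

```text
time_s: 12.2
ee_pos: [0.4866, 0.4358, 0.1604]
eef_rot: [-1.566, 0.004, -1.515]
force: [-0.2, -0.6, 0.7]
grip_width: 0.0942
```

```bash
python3 d.py .3924 .2191 .15 .4;python3 v.py square_vase .4856 .4347 .055 .004 pics/v3.png
```

```text
t 12.2 pos [0.4866 0.4358 0.1604] rpy [-1.5658  0.0036 -1.5154] q [ 0.67  0.57  1.26 -0.    1.3   0.62] w 0.0942 F [-0.23 -0.57  0.7 ]
delta cells [-1.883 -4.334 -0.208] twist z 0.2194 deg 19.7
```

View pics/v3.png

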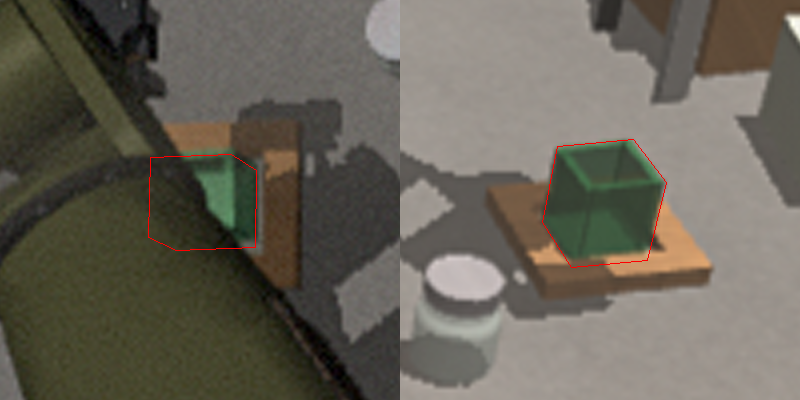

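The vase is seated and matches its outline. Next is the tumbler, keeping the jaw angle.

Call:
play_rows(twist=[[0, 0, 0], [0, 0, 0], [0, 0, 0], [0, 0, 0], [0, 0, 0], [0, 0, 0], [0, 0, 0], [0, 0, 0], [0, 0, 0], [0, 0, 0], [0, 0, 0], [0, 0, 0]], travel=[[-0.1, -0.3, 0], [-0.28, -0.6, 0], [-0.28, -0.6, 0], [-0.28, -0.6, 0], [-0.28, -0.6, 0], [-0.28, -0.6, 0], [-0.2, -0.5, 0], [-0.1, -0.3, -0.1], [-0.08, -0.23, -0.2], [0, 0, 0], [0, 0, 0], [0, 0, 0]], grip=[-1, -1, -1, -1, -1, -1, -1, -1, -1, -1, -1, -1])

```text
time_s: 13.5
ee_pos: [0.3918, 0.219, 0.141]
eef_rot: [-1.571, 0.0, -1.515]
force: [-0.3, -0.6, -0.1]
grip_width: 0.0941
```

```bash
python3 d.py .3924 .2191 .032 .055
```

```text
t 13.5 pos [0.3918 0.219  0.141 ] rpy [-1.5708e+00  1.0000e-04 -1.5152e+00] q [0.43 0.15 1.88 0.   1.11 0.37] w 0.0941 F [-0.34 -0.57 -0.05]
delta cells [ 1.100e-02  2.000e-03 -2.181e+00] twist z -0.0004 deg -0.0
```

Call:
play_rows(twist=[[0, 0, 0], [0, 0, 0], [0, 0, 0], [0, 0, 0], [0, 0, 0], [0, 0, 0], [0, 0, 0], [0, 0, 0], [0, 0, 0], [0, 0, 0], [0, 0, 0], [0, 0, 0]], travel=[[0.01, 0, -0.2], [0, 0, -0.5], [0, 0, -0.5], [0, 0, -0.5], [0, 0, -0.3], [0, 0, -0.18], [0, 0, 0], [0, 0, 0], [0, 0, 0], [0, 0, 0], [0, 0, 0], [0, 0, 0]], grip=[-1, -1, -1, -1, -1, -1, -1, 0.5, 0.5, 0.5, 0.5, 0.5])

```text
time_s: 14.7
ee_pos: [0.3921, 0.2186, 0.0323]
eef_rot: [-1.571, 0.0, -1.516]
force: [-2.1, 0.1, 4.7]
grip_width: 0.0625
```

Call:
play_rows(twist=[[0, 0, 0], [0, 0, 0], [0, 0, 0], [0, 0, 0], [0, 0, 0]], travel=[[0, 0, 0], [0, 0, 0], [0, 0, 0], [0, 0, 0], [0, 0, 0]], grip=[0.5, 0.5, 0.5, 0.5, 0.5])

```text
time_s: 15.2
ee_pos: [0.3921, 0.2185, 0.0323]
eef_rot: [-1.571, 0.0, -1.516]
force: [-1.9, -0.5, 5.6]
grip_width: 0.0626
```

```bash
python3 d.py .6666 .1503 .15 .055
```

```text
t 15.2 pos [0.3921 0.2185 0.0323] rpy [-1.5707e+00  1.0000e-04 -1.5156e+00] q [0.43 0.33 1.96 0.   0.85 0.37] w 0.0626 F [-1.94 -0.49  5.57]
delta cells [ 5.49  -1.365  2.354] twist z -0.0001 deg -0.0
```

Call:
play_rows(twist=[[0, 0, 0], [0, 0, 0], [0, 0, 0], [0, 0, 0], [0, 0, 0], [0, 0, 0], [0, 0, 0], [0, 0, 0], [0, 0, 0], [0, 0, 0], [0, 0, 0], [0, 0, 0]], travel=[[0, 0, 0.1], [0, 0, 0.3], [0, 0, 0.5], [0, 0, 0.5], [0, 0, 0.4], [0.1, -0.03, 0.3], [0.3, -0.07, 0.2], [0.5, -0.12, 0.05], [0.5, -0.13, 0], [0.5, -0.13, 0], [0.5, -0.13, 0], [0.5, -0.13, 0]], grip=[0.5, 0.5, 0.5, 0.5, 0.5, 0.5, 0.5, 0.5, 0.5, 0.5, 0.5, 0.5])

```text
time_s: 16.4
ee_pos: [0.538, 0.1811, 0.1495]
eef_rot: [-1.571, -0.0, -1.515]
force: [-0.8, -0.5, -2.0]
grip_width: 0.0628
```

Call:
play_rows(twist=[[0, 0, 0], [0, 0, 0], [0, 0, 0], [0, 0, 0], [0, 0, 0], [0, 0, 0], [0, 0, 0], [0, 0, 0], [0, 0, 0], [0, 0, 0]], travel=[[0.5, -0.12, 0], [0.5, -0.12, 0], [0.5, -0.12, 0], [0.4, -0.1, 0], [0.3, -0.07, 0], [0.2, -0.05, 0], [0.15, -0.03, 0], [0, 0, 0], [0, 0, 0], [0, 0, 0]], grip=[0.5, 0.5, 0.5, 0.5, 0.5, 0.5, 0.5, 0.5, 0.5, 0.5])

```text
time_s: 17.4
ee_pos: [0.6642, 0.1512, 0.1496]
eef_rot: [-1.571, -0.0, -1.515]
force: [-0.7, 0.1, -2.2]
grip_width: 0.0626
```

```bash
python3 d.py .6666 .1503 .15 .055
```

```text
t 17.4 pos [0.6642 0.1512 0.1496] rpy [-1.5709 -0.     -1.5151] q [0.17 0.65 1.17 0.   1.33 0.11] w 0.0626 F [-0.7   0.11 -2.23]
delta cells [ 0.048 -0.019  0.009] twist z -0.0005 deg -0.0
```

Call:
play_rows(twist=[[0, 0, 0], [0, 0, 0], [0, 0, 0], [0, 0, 0], [0, 0, 0], [0, 0, 0], [0, 0, 0], [0, 0, 0], [0, 0, 0]], travel=[[0.05, -0.02, -0.2], [0, 0, -0.4], [0, 0, -0.4], [0, 0, -0.4], [0, 0, -0.25], [0, 0, -0.1], [0, 0, 0], [0, 0, 0], [0, 0, 0]], grip=[0.5, 0.5, 0.5, 0.5, 0.5, 0.5, 0.5, 0.5, 0.5])

```text
time_s: 18.3
ee_pos: [0.6676, 0.1501, 0.063]
eef_rot: [-1.569, 0.0, -1.515]
force: [-0.0, -0.4, -2.3]
grip_width: 0.0624
```

```bash
python3 d.py .6666 .1503 .0363 .055;python3 v.py tumbler .6666 .1503 .055 .03 pics/v4.png
```

```text
t 18.3 pos [0.6676 0.1501 0.063 ] rpy [-1.5692e+00  2.0000e-04 -1.5154e+00] q [0.17 0.74 1.23 0.   1.18 0.11] w 0.0624 F [-0.02 -0.38 -2.33]
delta cells [-0.019  0.004 -0.534] twist z -0.0002 deg -0.0
```

View pics/v4.png

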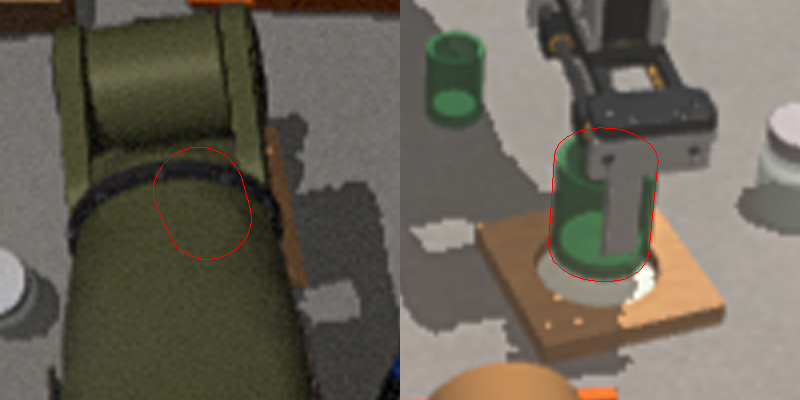

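The tumbler sits over the recess. Lowering it.

Call:
play_rows(twist=[[0, 0, 0], [0, 0, 0], [0, 0, 0], [0, 0, 0], [0, 0, 0], [0, 0, 0], [0, 0, 0], [0, 0, 0], [0, 0, 0], [0, 0, 0], [0, 0, 0], [0, 0, 0]], travel=[[0, 0, -0.1], [0, 0, -0.1], [0, 0, -0.08], [0, 0, -0.06], [0, 0, -0.05], [0, 0, -0.04], [0, 0, -0.03], [0, 0, -0.02], [0, 0, -0.02], [0, 0, -0.02], [0, 0, 0], [0, 0, 0]], grip=[0.5, 0.5, 0.5, 0.5, 0.5, 0.5, 0.5, 0.5, 0.5, 0.5, 0.5, 0.5])

```text
time_s: 19.6
ee_pos: [0.6672, 0.15, 0.0364]
eef_rot: [-1.57, 0.0, -1.515]
force: [-3.2, -0.6, 3.2]
grip_width: 0.0626
```

```bash
python3 d.py .6666 .1503 .0363 .055
```

```text
t 19.6 pos [0.6672 0.15   0.0364] rpy [-1.5705e+00  1.0000e-04 -1.5155e+00] q [0.17 0.77 1.24 0.   1.13 0.11] w 0.0626 F [-3.18 -0.6   3.25]
delta cells [-0.012  0.005 -0.002] twist z -0.0002 deg -0.0
```

Contact (Fz +3.2). Releasing.

Call:
play_rows(twist=[[0, 0, 0], [0, 0, 0], [0, 0, 0], [0, 0, 0], [0, 0, 0], [0, 0, 0], [0, 0, 0], [0, 0, 0], [0, 0, 0], [0, 0, 0], [0, 0, 0], [0, 0, 0]], travel=[[0, 0, 0], [0, 0, 0], [0, 0, 0], [0, 0, 0], [0, 0, 0], [0, 0, 0.1], [0, 0, 0.3], [0, 0, 0.5], [0, 0, 0.6], [0, 0, 0.5], [0, 0, 0.3], [0, 0, 0]], grip=[-0.8, -0.8, -0.8, -0.8, -0.8, -0.8, -0.8, -0.8, -1, -1, -1, -1])

```text
time_s: 20.8
ee_pos: [0.6679, 0.1502, 0.1539]
eef_rot: [-1.567, 0.0, -1.515]
force: [0.1, 0.1, 0.5]
grip_width: 0.0944
```

```bash
python3 d.py .4763 .0843 .15 .055;python3 v.py tumbler .6666 .1503 .055 .004 pics/v5.png
```

```text
t 20.8 pos [0.6679 0.1502 0.1539] rpy [-1.5665e+00  5.0000e-04 -1.5154e+00] q [ 0.17  0.65  1.15 -0.    1.33  0.11] w 0.0944 F [0.08 0.06 0.46]
delta cells [-3.833 -1.318 -0.078] twist z -0.0002 deg -0.0
```

View pics/v5.png

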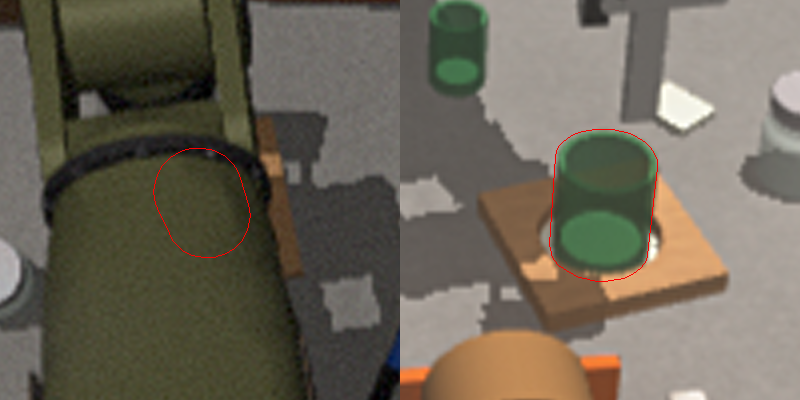

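The tumbler is seated. Next is the votive.

Call:
play_rows(twist=[[0, 0, 0], [0, 0, 0], [0, 0, 0], [0, 0, 0], [0, 0, 0], [0, 0, 0], [0, 0, 0], [0, 0, 0], [0, 0, 0], [0, 0, 0], [0, 0, 0]], travel=[[-0.2, -0.07, 0], [-0.5, -0.17, 0], [-0.5, -0.17, 0], [-0.5, -0.17, 0], [-0.5, -0.17, 0], [-0.5, -0.17, 0], [-0.5, -0.17, 0], [-0.4, -0.14, -0.1], [-0.2, -0.09, -0.2], [0, 0, 0], [0, 0, 0]], grip=[-1, -1, -1, -1, -1, -1, -1, -1, -1, -1, -1])

```text
time_s: 22.0
ee_pos: [0.4772, 0.0841, 0.1355]
eef_rot: [-1.572, -0.0, -1.516]
force: [0.5, 0.0, 0.4]
grip_width: 0.0941
```

```bash
python3 d.py .4763 .0843 .032 .055
```

```text
t 22.0 pos [0.4772 0.0841 0.1355] rpy [-1.5719 -0.     -1.5156] q [0.1  0.24 1.79 0.   1.11 0.04] w 0.0941 F [0.52 0.02 0.38]
delta cells [-0.018  0.005 -2.07 ] twist z -0.0001 deg -0.0
```

Call:
play_rows(twist=[[0, 0, 0], [0, 0, 0], [0, 0, 0], [0, 0, 0], [0, 0, 0], [0, 0, 0], [0, 0, 0], [0, 0, 0], [0, 0, 0], [0, 0, 0], [0, 0, 0], [0, 0, 0]], travel=[[-0.02, 0, -0.2], [0, 0, -0.5], [0, 0, -0.5], [0, 0, -0.4], [0, 0, -0.3], [0, 0, -0.17], [0, 0, 0], [0, 0, 0], [0, 0, 0], [0, 0, 0], [0, 0, 0], [0, 0, 0]], grip=[-1, -1, -1, -1, -1, -1, -1, 0.8, 0.8, 0.8, 0.8, 0.8])

```text
time_s: 23.2
ee_pos: [0.4762, 0.084, 0.0327]
eef_rot: [-1.57, 0.0, -1.515]
force: [0.6, -0.8, 0.2]
grip_width: 0.0575
```

Call:
play_rows(twist=[[0, 0, 0], [0, 0, 0], [0, 0, 0], [0, 0, 0], [0, 0, 0], [0, 0, 0]], travel=[[0, 0, 0], [0, 0, 0], [0, 0, 0], [0, 0, 0], [0, 0, 0], [0, 0, 0]], grip=[0.8, 0.8, 0.8, 0.8, 0.8, 0.8])

```text
time_s: 23.8
ee_pos: [0.476, 0.084, 0.0325]
eef_rot: [-1.571, -0.0, -1.515]
force: [-2.7, -1.2, 4.2]
grip_width: 0.0424
```

```bash
python3 d.py .5119 -.4553 .15 -.3
```

```text
t 23.8 pos [0.476  0.084  0.0325] rpy [-1.5711 -0.     -1.5154] q [ 0.1   0.4   1.87 -0.    0.88  0.04] w 0.0424 F [-2.7  -1.22  4.21]
delta cells [  0.718 -10.786   2.351] twist z -0.2262 deg -20.4
```

Call:
play_rows(twist=[[0, 0, 0], [0, 0, 0], [0, 0, 0], [0, 0, 0], [0, 0, 0], [0, 0, 0], [0, 0, 0], [0, 0, 0], [0, 0, 0], [0, 0, 0], [0, 0, 0], [0, 0, 0]], travel=[[0, 0, 0.1], [0, 0, 0.3], [0, 0, 0.5], [0, 0, 0.5], [0, 0, 0.4], [0, 0, 0.3], [0.02, -0.2, 0.2], [0.03, -0.4, 0.05], [0.04, -0.5, 0], [0.04, -0.55, 0], [0.04, -0.55, 0], [0.04, -0.55, 0]], grip=[0.8, 0.8, 0.8, 0.8, 0.8, 0.8, 0.8, 0.8, 0.8, 0.8, 0.8, 0.8])

```text
time_s: 25.0
ee_pos: [0.4864, -0.0552, 0.1498]
eef_rot: [-1.571, -0.0, -1.516]
force: [0.5, 0.8, -1.1]
grip_width: 0.042
```

Call:
play_rows(twist=[[0, 0, 0], [0, 0, 0], [0, 0, 0], [0, 0, 0], [0, 0, 0], [0, 0, 0], [0, 0, 0], [0, 0, 0], [0, 0, 0], [0, 0, 0], [0, 0, 0], [0, 0, 0]], travel=[[0.04, -0.55, 0], [0.04, -0.55, 0], [0.04, -0.55, 0], [0.04, -0.55, 0], [0.04, -0.55, 0], [0.04, -0.55, 0], [0.04, -0.55, 0], [0.04, -0.55, 0], [0.04, -0.55, 0], [0.04, -0.55, 0], [0.04, -0.55, 0], [0.04, -0.55, 0]], grip=[0.8, 0.8, 0.8, 0.8, 0.8, 0.8, 0.8, 0.8, 0.8, 0.8, 0.8, 0.8])

```text
time_s: 26.2
ee_pos: [0.51, -0.3852, 0.1495]
eef_rot: [-1.571, 0.0, -1.516]
force: [-0.0, -0.4, -0.9]
grip_width: 0.0419
```

```bash
python3 d.py .5119 -.4553 .15 .055
```

```text
t 26.2 pos [ 0.51   -0.3852  0.1495] rpy [-1.5713e+00  4.0000e-04 -1.5157e+00] q [-0.7   0.55  1.32 -0.    1.27 -0.76] w 0.0419 F [-0.05 -0.37 -0.9 ]
delta cells [ 0.039 -1.401  0.01 ] twist z -0.0001 deg -0.0
```

Call:
play_rows(twist=[[0, 0, 0], [0, 0, 0], [0, 0, 0], [0, 0, 0], [0, 0, 0], [0, 0, 0], [0, 0, 0]], travel=[[0, -0.5, 0], [0, -0.4, 0], [0, -0.25, 0], [0, -0.1, 0], [0, 0, 0], [0, 0, 0], [0, 0, 0]], grip=[0.8, 0.8, 0.8, 0.8, 0.8, 0.8, 0.8])

```text
time_s: 26.9
ee_pos: [0.5109, -0.4453, 0.1501]
eef_rot: [-1.571, -0.0, -1.515]
force: [-0.5, 1.4, -2.2]
grip_width: 0.0421
```

```bash
python3 d.py .5119 -.4553 .15 .055
```

```text
t 26.9 pos [ 0.5109 -0.4453  0.1501] rpy [-1.5707 -0.     -1.5146] q [-0.77  0.64  1.18  0.    1.32 -0.83] w 0.0421 F [-0.49  1.42 -2.2 ]
delta cells [ 0.021 -0.201 -0.002] twist z -0.0007 deg -0.1
```

Call:
play_rows(twist=[[0, 0, 0], [0, 0, 0], [0, 0, 0], [0, 0, 0], [0, 0, 0], [0, 0, 0], [0, 0, 0], [0, 0, 0], [0, 0, 0]], travel=[[0.01, -0.2, 0], [0, 0, -0.2], [0, 0, -0.4], [0, 0, -0.4], [0, 0, -0.4], [0, 0, -0.25], [0, 0, -0.1], [0, 0, 0], [0, 0, 0]], grip=[0.8, 0.8, 0.8, 0.8, 0.8, 0.8, 0.8, 0.8, 0.8])

```text
time_s: 27.8
ee_pos: [0.5114, -0.4563, 0.0633]
eef_rot: [-1.57, -0.001, -1.515]
force: [-0.4, 0.3, -1.3]
grip_width: 0.0422
```

```bash
python3 d.py .5119 -.4553 .0365 .055;python3 v.py votive .5119 -.4553 .055 .03 pics/v6.png
```

```text
t 27.8 pos [ 0.5114 -0.4563  0.0633] rpy [-1.5699e+00 -1.0000e-03 -1.5155e+00] q [-0.78  0.74  1.22 -0.    1.18 -0.84] w 0.0422 F [-0.38  0.35 -1.3 ]
delta cells [ 0.01   0.02  -0.537] twist z -0.0002 deg -0.0
```

View pics/v6.png

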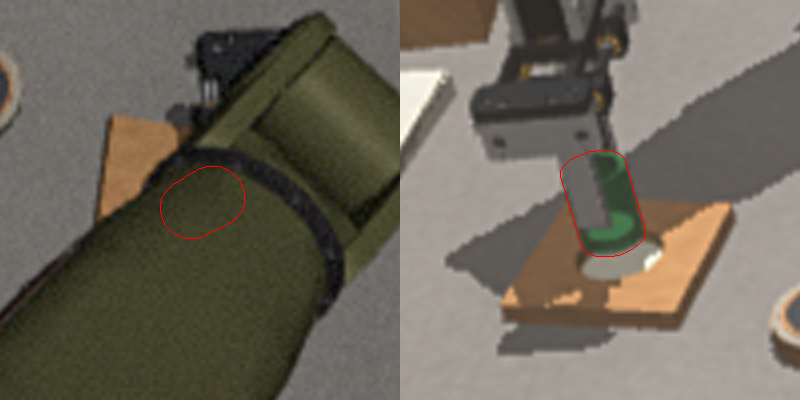

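The votive is centred over the recess. Lowering it.

Call:
play_rows(twist=[[0, 0, 0], [0, 0, 0], [0, 0, 0], [0, 0, 0], [0, 0, 0], [0, 0, 0], [0, 0, 0], [0, 0, 0], [0, 0, 0], [0, 0, 0], [0, 0, 0], [0, 0, 0]], travel=[[0, 0, -0.1], [0, 0, -0.1], [0, 0, -0.08], [0, 0, -0.06], [0, 0, -0.05], [0, 0, -0.04], [0, 0, -0.03], [0, 0, -0.02], [0, 0, -0.02], [0, 0, -0.02], [0, 0, 0], [0, 0, 0]], grip=[0.8, 0.8, 0.8, 0.8, 0.8, 0.8, 0.8, 0.8, 0.8, 0.8, 0.8, 0.8])

```text
time_s: 29.1
ee_pos: [0.5112, -0.456, 0.0366]
eef_rot: [-1.571, -0.0, -1.515]
force: [0.4, -0.1, -0.5]
grip_width: 0.0425
```

```bash
python3 d.py .5119 -.4553 .0365 .055
```

```text
t 29.1 pos [ 0.5112 -0.456   0.0366] rpy [-1.5706e+00 -2.0000e-04 -1.5154e+00] q [-0.78  0.77  1.24  0.    1.13 -0.84] w 0.0425 F [ 0.42 -0.09 -0.47]
delta cells [ 0.014  0.015 -0.002] twist z -0.0002 deg -0.0
```

Call:
play_rows(twist=[[0, 0, 0], [0, 0, 0], [0, 0, 0]], travel=[[0, 0, -0.01], [0, 0, 0], [0, 0, 0]], grip=[0.8, 0.8, 0.8])

```text
time_s: 29.4
ee_pos: [0.5112, -0.4561, 0.0365]
eef_rot: [-1.57, -0.0, -1.515]
force: [-1.7, 1.8, 4.9]
grip_width: 0.0419
```

Firm contact. Releasing.

Call:
play_rows(twist=[[0, 0, 0], [0, 0, 0], [0, 0, 0], [0, 0, 0], [0, 0, 0], [0, 0, 0], [0, 0, 0], [0, 0, 0], [0, 0, 0], [0, 0, 0], [0, 0, 0], [0, 0, 0]], travel=[[0, 0, 0], [0, 0, 0], [0, 0, 0], [0, 0, 0], [0, 0, 0], [0, 0, 0.1], [0, 0, 0.3], [0, 0, 0.5], [0, 0, 0.6], [0, 0, 0.5], [0, 0, 0.3], [0, 0, 0]], grip=[-0.5, -0.5, -0.5, -0.5, -0.5, -0.5, -0.5, -0.5, -1, -1, -1, -1])

```text
time_s: 30.6
ee_pos: [0.5117, -0.4566, 0.1539]
eef_rot: [-1.568, -0.003, -1.515]
force: [-0.4, -1.1, -0.3]
grip_width: 0.0936
```

```bash
python3 d.py .4528 -.0859 .15 .845;python3 v.py votive .5119 -.4553 .055 .004 pics/v7.png
```

```text
t 30.6 pos [ 0.5117 -0.4566  0.1539] rpy [-1.5679 -0.0032 -1.5154] q [-0.78  0.65  1.15 -0.    1.34 -0.84] w 0.0936 F [-0.39 -1.13 -0.26]
delta cells [-1.178  7.413 -0.079] twist z 0.5027 deg 45.2
```

View pics/v7.png

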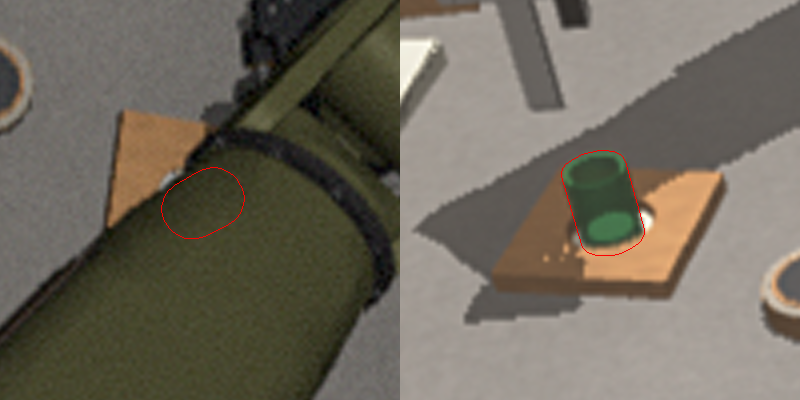

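The votive is seated. Last is the trough, with the jaw across its width (0.845 rad).

Call:
play_rows(twist=[[0, 0, 0.02], [0, 0, 0.045], [0, 0, 0.045], [0, 0, 0.045], [0, 0, 0.045], [0, 0, 0.045], [0, 0, 0.045], [0, 0, 0.045], [0, 0, 0.045], [0, 0, 0.045], [0, 0, 0.045], [0, 0, 0.03]], travel=[[-0.03, 0.2, 0], [-0.1, 0.6, 0], [-0.1, 0.7, 0], [-0.1, 0.7, 0], [-0.1, 0.7, 0], [-0.1, 0.7, 0], [-0.1, 0.7, 0], [-0.1, 0.7, 0], [-0.1, 0.7, 0], [-0.1, 0.7, 0], [-0.1, 0.5, 0], [-0.1, 0.35, 0]], grip=[-1, -1, -1, -1, -1, -1, -1, -1, -1, -1, -1, -1])

```text
time_s: 31.9
ee_pos: [0.4534, -0.0913, 0.1499]
eef_rot: [-1.571, 0.002, -0.724]
force: [0.5, 0.7, 1.1]
grip_width: 0.0938
```

Call:
play_rows(twist=[[0, 0, 0], [0, 0, 0], [0, 0, 0]], travel=[[-0.05, 0.1, -0.2], [0, 0.06, -0.2], [0, 0, 0]], grip=[-1, -1, -1])

```text
time_s: 32.2
ee_pos: [0.4512, -0.0854, 0.1289]
eef_rot: [-1.572, 0.003, -0.731]
force: [-0.5, 1.1, -0.9]
grip_width: 0.0938
```

```bash
python3 d.py .4528 -.0859 .03 .845;python3 v.py trough .4528 -.0859 2.416 0 pics/v8.png
```

```text
t 32.2 pos [ 0.4512 -0.0854  0.1289] rpy [-1.5722  0.0028 -0.7309] q [-0.27  0.2   1.86 -0.    1.09 -1.11] w 0.0938 F [-0.47  1.08 -0.93]
delta cells [ 0.032 -0.009 -1.978] twist z 0.0032 deg 0.3
```

View pics/v8.png

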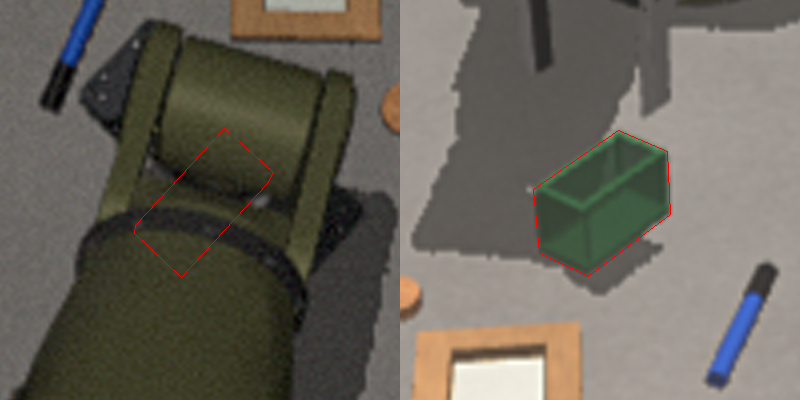

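The fingers sit to either side of the trough and the outline fits.

Call:
play_rows(twist=[[0, 0, 0.003], [0, 0, 0], [0, 0, 0], [0, 0, 0], [0, 0, 0], [0, 0, 0], [0, 0, 0], [0, 0, 0], [0, 0, 0], [0, 0, 0], [0, 0, 0], [0, 0, 0]], travel=[[0.03, -0.01, -0.2], [0, 0, -0.5], [0, 0, -0.5], [0, 0, -0.4], [0, 0, -0.25], [0, 0, -0.1], [0, 0, 0], [0, 0, 0], [0, 0, 0], [0, 0, 0], [0, 0, 0], [0, 0, 0]], grip=[-1, -1, -1, -1, -1, -1, -1, 0.7, 0.7, 0.7, 0.7, 0.7])

```text
time_s: 33.5
ee_pos: [0.4537, -0.086, 0.0336]
eef_rot: [-1.571, -0.0, -0.725]
force: [0.0, 1.0, -0.5]
grip_width: 0.0571
```

Call:
play_rows(twist=[[0, 0, 0], [0, 0, 0], [0, 0, 0], [0, 0, 0], [0, 0, 0], [0, 0, 0]], travel=[[0, 0, 0], [0, 0, 0], [0, 0, 0], [0, 0, 0], [0, 0, 0], [0, 0, 0]], grip=[0.7, 0.7, 0.7, 0.7, 0.7, 0.7])

```text
time_s: 34.1
ee_pos: [0.4536, -0.0861, 0.0335]
eef_rot: [-1.571, -0.0, -0.725]
force: [-3.0, -3.4, 3.8]
grip_width: 0.0458
```

```bash
python3 d.py .6482 -.1601 .15 1.571
```

```text
t 34.1 pos [ 0.4536 -0.0861  0.0335] rpy [-1.571e+00 -1.000e-04 -7.253e-01] q [-0.27  0.36  1.93 -0.    0.86 -1.11] w 0.0458 F [-2.99 -3.36  3.82]
delta cells [ 3.892 -1.48   2.33 ] twist z 0.4619 deg 41.6
```

Call:
play_rows(twist=[[0, 0, 0], [0, 0, 0], [0, 0, 0], [0, 0, 0], [0, 0, 0], [0, 0, 0], [0, 0, 0.02], [0, 0, 0.035], [0, 0, 0.035], [0, 0, 0.035], [0, 0, 0.035], [0, 0, 0.035]], travel=[[0, 0, 0.1], [0, 0, 0.3], [0, 0, 0.5], [0, 0, 0.5], [0, 0, 0.4], [0, 0, 0.3], [0.1, -0.04, 0.2], [0.3, -0.11, 0.05], [0.3, -0.12, 0], [0.3, -0.12, 0], [0.3, -0.12, 0], [0.3, -0.12, 0]], grip=[0.7, 0.7, 0.7, 0.7, 0.7, 0.7, 0.7, 0.7, 0.7, 0.7, 0.7, 0.7])

```text
time_s: 35.3
ee_pos: [0.534, -0.1174, 0.1507]
eef_rot: [-1.57, 0.001, -0.417]
force: [0.0, -0.1, -3.0]
grip_width: 0.0455
```

Call:
play_rows(twist=[[0, 0, 0.035], [0, 0, 0.035], [0, 0, 0.035], [0, 0, 0.035], [0, 0, 0.035], [0, 0, 0.035], [0, 0, 0.035], [0, 0, 0.02], [0, 0, 0.006], [0, 0, 0], [0, 0, 0], [0, 0, 0]], travel=[[0.3, -0.12, 0], [0.3, -0.12, 0], [0.3, -0.12, 0], [0.3, -0.11, 0], [0.3, -0.11, 0], [0.3, -0.11, 0], [0.25, -0.1, 0], [0.14, -0.1, 0], [0.1, -0.08, 0], [0, 0, 0], [0, 0, 0], [0, 0, 0]], grip=[0.7, 0.7, 0.7, 0.7, 0.7, 0.7, 0.7, 0.7, 0.7, 0.7, 0.7, 0.7])

```text
time_s: 36.5
ee_pos: [0.6479, -0.1657, 0.151]
eef_rot: [-1.571, 0.0, 0.006]
force: [0.7, 0.3, -2.8]
grip_width: 0.0462
```

```bash
python3 d.py .6482 -.1601 .15 1.574
```

```text
t 36.5 pos [ 0.6479 -0.1657  0.151 ] rpy [-1.5707e+00  1.0000e-04  6.3000e-03] q [-0.31  0.62  1.21  0.    1.31 -1.88] w 0.0462 F [ 0.69  0.25 -2.78]
delta cells [ 0.007  0.112 -0.02 ] twist z -0.002 deg -0.2
```

Call:
play_rows(twist=[[0, 0, -0.001], [0, 0, 0], [0, 0, 0], [0, 0, 0], [0, 0, 0], [0, 0, 0], [0, 0, 0], [0, 0, 0], [0, 0, 0]], travel=[[0.0, 0.11, -0.02], [0, 0, -0.2], [0, 0, -0.4], [0, 0, -0.4], [0, 0, -0.4], [0, 0, -0.25], [0, 0, -0.1], [0, 0, 0], [0, 0, 0]], grip=[0.7, 0.7, 0.7, 0.7, 0.7, 0.7, 0.7, 0.7, 0.7])

```text
time_s: 37.4
ee_pos: [0.6485, -0.1606, 0.0633]
eef_rot: [-1.571, -0.001, 0.005]
force: [1.1, 0.0, -2.5]
grip_width: 0.0458
```

```bash
python3 d.py .6482 -.1601 .0375 1.574;python3 v.py trough .6482 -.1601 3.147 .03 pics/v9.png
```

```text
t 37.4 pos [ 0.6485 -0.1606  0.0633] rpy [-1.5712e+00 -1.2000e-03  5.1000e-03] q [-0.3   0.7   1.29 -0.    1.15 -1.87] w 0.0458 F [ 1.1   0.03 -2.53]
delta cells [-0.006  0.01  -0.516] twist z -0.0012 deg -0.1
```

View pics/v9.png

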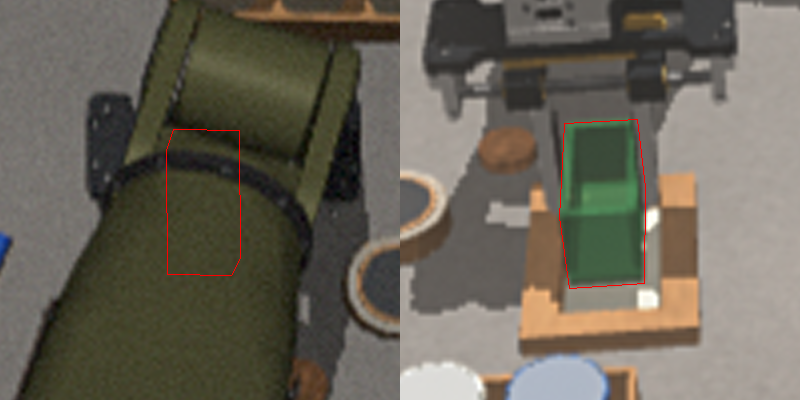

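Aligned. Lowering.

Call:
play_rows(twist=[[0, 0, 0], [0, 0, 0], [0, 0, 0], [0, 0, 0], [0, 0, 0], [0, 0, 0], [0, 0, 0], [0, 0, 0], [0, 0, 0], [0, 0, 0], [0, 0, 0], [0, 0, 0]], travel=[[0, 0, -0.1], [0, 0, -0.1], [0, 0, -0.08], [0, 0, -0.06], [0, 0, -0.05], [0, 0, -0.03], [0, 0, -0.02], [0, 0, -0.02], [0, 0, -0.02], [0, 0, -0.02], [0, 0, 0], [0, 0, 0]], grip=[0.7, 0.7, 0.7, 0.7, 0.7, 0.7, 0.7, 0.7, 0.7, 0.7, 0.7, 0.7])

```text
time_s: 38.7
ee_pos: [0.6482, -0.1605, 0.0376]
eef_rot: [-1.571, -0.0, 0.005]
force: [-0.7, 0.5, -1.6]
grip_width: 0.0456
```

```bash
python3 d.py .6482 -.1601 .0375 1.574
```

```text
t 38.7 pos [ 0.6482 -0.1605  0.0376] rpy [-1.5709e+00 -2.0000e-04  5.1000e-03] q [-0.3   0.73  1.3  -0.    1.11 -1.87] w 0.0456 F [-0.72  0.5  -1.61]
delta cells [ 0.     0.008 -0.002] twist z -0.0012 deg -0.1
```

Call:
play_rows(twist=[[0, 0, 0], [0, 0, 0], [0, 0, 0]], travel=[[0, 0, -0.01], [0, 0, 0], [0, 0, 0]], grip=[0.7, 0.7, 0.7])

```text
time_s: 39.0
ee_pos: [0.6482, -0.1605, 0.0376]
eef_rot: [-1.571, -0.0, 0.005]
force: [-3.3, 2.0, 5.8]
grip_width: 0.0461
```

Contact. I'll release, then lift and swing the arm back out of view.

Call:
play_rows(twist=[[0, 0, 0], [0, 0, 0], [0, 0, 0], [0, 0, 0], [0, 0, 0], [0, 0, 0], [0, 0, 0], [0, 0, 0], [0, 0, 0], [0, 0, 0], [0, 0, 0], [0, 0, 0]], travel=[[0, 0, 0], [0, 0, 0], [0, 0, 0], [0, 0, 0], [0, 0, 0], [0, 0, 0.1], [0, 0, 0.3], [0, 0, 0.5], [0, 0, 0.6], [0, 0, 0.6], [0, 0, 0.5], [0, 0, 0.2]], grip=[-0.5, -0.5, -0.5, -0.5, -0.5, -0.5, -0.5, -0.5, -0.5, -0.5, -0.5, -0.5])

```text
time_s: 40.2
ee_pos: [0.6489, -0.1607, 0.1811]
eef_rot: [-1.572, -0.005, 0.005]
force: [-0.6, -0.2, -0.6]
grip_width: 0.0704
```

Call:
play_rows(twist=[[0, 0, 0], [0, 0, 0], [0, 0, 0], [0, 0, 0], [0, 0, 0], [0, 0, 0], [0, 0, 0], [0, 0, 0], [0, 0, 0], [0, 0, 0], [0, 0, 0], [0, 0, 0]], travel=[[-0.3, 0, 0.2], [-0.6, 0, 0], [-0.6, 0, 0], [-0.6, 0, 0], [-0.6, 0, 0], [-0.6, 0, 0], [-0.6, 0, 0], [-0.5, 0, 0], [-0.3, 0, 0], [-0.2, 0, 0], [0, 0, 0], [0, 0, 0]], grip=[-0.5, -0.5, -0.5, -0.5, -0.5, -0.5, -0.5, -0.5, -0.5, -0.5, -0.5, -0.5])

```text
time_s: 41.4
ee_pos: [0.4036, -0.1606, 0.1871]
eef_rot: [-1.571, -0.0, 0.005]
force: [0.5, 0.3, 0.2]
grip_width: 0.0706
```

```bash
python3 - <<'E'
from h import *
T={'square_vase':(.4856,.4347,.055),'tumbler':(.667,.150,0),'votive':(.5115,-.456,0),'trough':(.6482,-.1605,3.147)}
ims=[]
for cn in('top','scene'):
    c=ctrl.camera(cn); im=cv2.resize(c['img'],None,fx=2,fy=2,interpolation=cv2.INTER_CUBIC)
    for n,p in T.items(): cv2.polylines(im,[np.round((hull(c,n,p,.004)+.5)*2).astype(int)],True,(255,0,0),1)
    for n,p in(('jar',(.605,.2966,0)),('tape_roll',(.598,-.3032,0))): cv2.polylines(im,[np.round((hull(c,n,p)+.5)*2).astype(int)],True,(255,255,0),1)
    o=(250,150) if cn=='top' else(330,150)
    cv2.imwrite(f'pics/end_{cn}.png',im[o[0]-30:o[0]+400,o[1]:o[1]+800][:,:,::-1])
print(ctrl.get_obs()['time_s'],ctrl.get_obs()['force'])
E
```

```text
41.5 [ 0.66933031 -0.39673037 -0.60602896]
```

View pics/end_top.png

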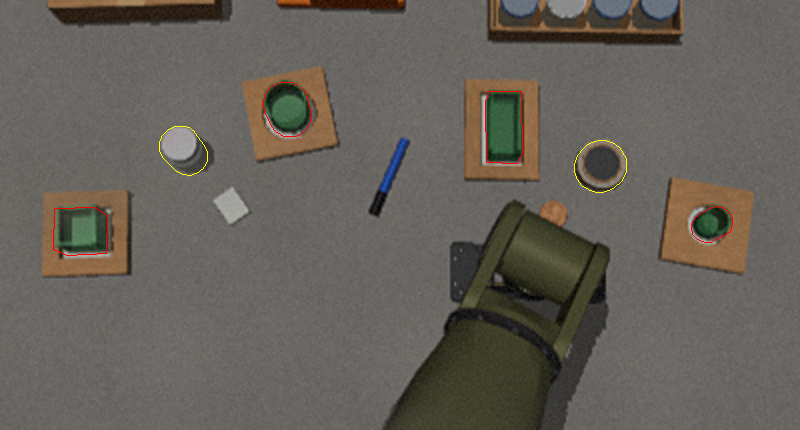

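View pics/end_scene.png

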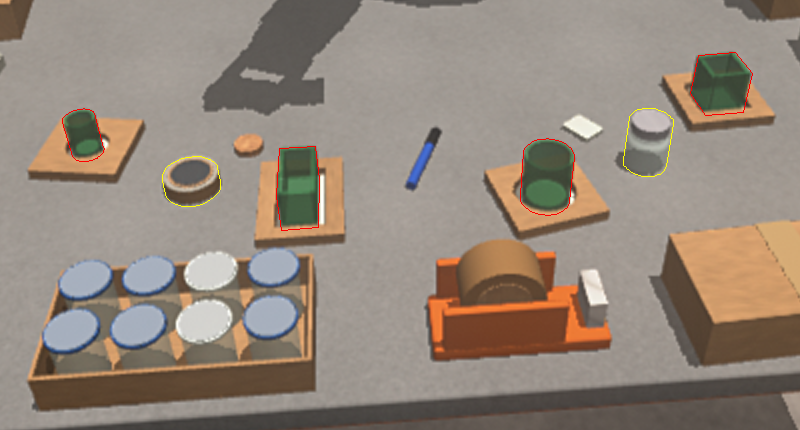

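```bash
python3 - <<'E'
from h import *
T={'square_vase':(.4856,.4347,.055),'tumbler':(.667,.150,0),'votive':(.5115,-.456,0),'trough':(.6482,-.1605,3.147)}
rows=[]
for cn in('top','scene'):
    c=ctrl.camera(cn); im=cv2.resize(c['img'],None,fx=4,fy=4,interpolation=cv2.INTER_CUBIC); r=[]
    for n,p in T.items():
        u,v=np.clip((hull(c,n,p,.004).reshape(-1,2).mean(0)*4).astype(int),[100,140],[2140,1540]); r.append(im[v-140:v+140,u-100:u+100])
    rows.append(np.hstack(r))
cv2.imwrite('pics/endz.png',np.vstack(rows)[:,:,::-1])
E
```

```text
(no output)
```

View pics/endz.png

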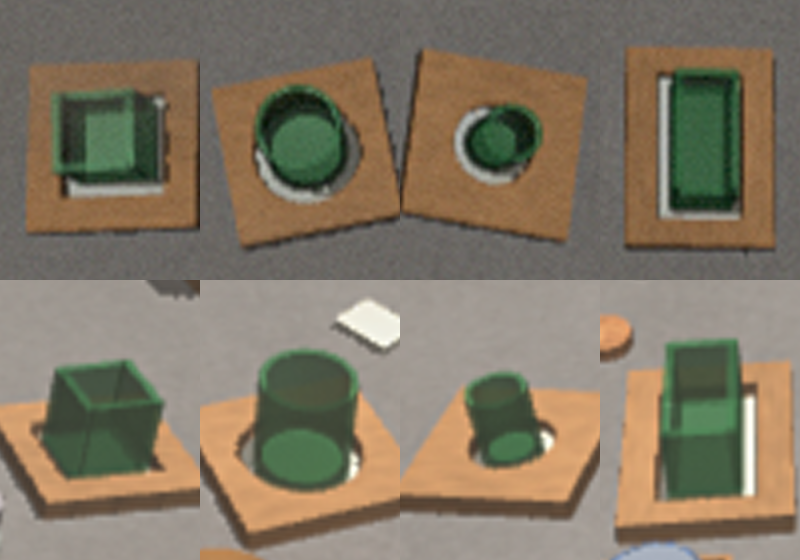

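All four stand upright inside their recesses. Handing in.

```bash
python3 -c "
from station import ctrl
print(ctrl.hand_in(), ctrl.get_obs()['time_s'])"
```

```text
the job is handed in; nothing more can be done
the job is handed in; nothing more can be done
```

All four glass pieces are in their matching inserts and the job is handed in, at about 42 s of the 112 s allowed. I lowered each piece slowly until the wrist force showed it touching the recess floor, at about 4 mm above its pickup height, before letting go.

- **Final pictures:** both camera views show every piece upright inside its recess, matching the predicted outlines. The jar and tape roll still match their original outlines, and the arm is clear of everything.
- **Off-centre trough:** it sits a few millimetres toward the right (−y) side of its recess, but inside it. The other three look close to centred.
- **Failed check:** when I first located things, the network mistook the square insert for the jar in the scene camera. I took the jar's position from the top camera alone, and it agreed with both views afterwards.

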